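# Clamp a driver module with the guarded knob

## Task

Set the small aluminium driver module flat on the black clamping fixture, between the steel jaw and the orange pad and in line with them, and let go of it. Then reach into the grey guard collar and turn the green knob clockwise until the jaw holds the module snugly with about 15 N, neither loose nor squeezed hard, and leave it clamped. Don't bang the collar, don't push on the jaw itself, never crush the module, and leave the bin, screwdriver and jar where they are.

Things in the scene. Friction and masses are not known exactly. Their poses are not given: they have to be found in the camera images.
- module: Loose aluminium driver module, 46 (its x) x 60 (its y) x 30 mm, a 40 x 54 x 4 mm green board on top, small parts up to 39 mm; 0.20 to 0.33 kg. Origin: centre of its underside, z up. Stands on the bench left or right of the fixture, at any small yaw. Grasp it across the 46 mm; the 60 mm go between jaw and pad. A half turn makes no difference.
- fixture: Fixed black clamping fixture: plate 130 (x) x 285 mm (y from -157.5 to +127.5), 12 mm thick. Origin on the bench under the middle of the clamping place, z up. Along its y axis stand: guard collar with knob (y = -105 mm), steel jaw, clamping place (y = 0), end stop with orange rubber pad.
- nest (a point): Where the middle of the module's underside should go: top of the plate, 12 mm above the bench, at fixture x = 0, y = 0; axes as the fixture's. Set down here with its y along the fixture's y, the module clears the jaw by 4 mm and the pad by 3 to 13 mm. No walls in x; keep it within 10 mm of the middle.
- jaw: Steel jaw, 44 (x) x 14 (y) mm, standing 31 mm above the plate. Origin at plate height, middle of its clamping face, which looks to fixture +y and starts at fixture y = -34 mm. The knob drives it to +y, 14 mm per radian of clockwise turn (31 mm at most); it slides the module along the plate onto the pad.
- pad_zone (a point): Point fixed on the fixture at plate height, x = 0, y = +38 mm: the mean place of the orange rubber pad's face (44 mm wide, 31 mm high, facing the jaw). The grey end stop that carries the pad is re-set each time, so the true face is up to 5 mm nearer or farther in y and is not measured for you. The pad yields on springs, 8 N per mm over 5 mm, then is solid.
- knob_grip (a point): Green knob: point on its axis, 36 mm above the bench, at fixture x = 0, y = -105 mm; axes turn with the knob. Its grip is an upright bar 44 mm long (along this x axis), 16 mm thick (y), from 16 to 42 mm above the bench, on a black disc of 24 mm radius, top at 16 mm; white mark on top. At the start the bar lies 0.7 rad counter-clockwise of fixture x.
- knob (a joint): Knob angle, 0 at start, grows clockwise from above (clamping), at most 2.2 rad. Stiff dry friction 0.36 N m, stays where left. Steady turning torque: 0.36 N m with the jaw free, plus 0.014 per N of clamping. At rest between steps friction hides up to 0.7: judge the rise over the free-running reading taken alike (15 N: +0.21). Nips after 0.5 to 1.25 rad; 0.13 to 0.18 more gives 15 N.
- collar: Grey guard collar round the knob, fixed: round wall of 40 mm inner and 45 mm outer radius, rim 50 mm above the bench, 8 mm above the knob's top. Origin at plate height on the knob's axis. A fully open gripper does not fit inside: open the fingers only a little wider than the 16 mm bar. Light brushing is harmless.
- bin: Bystander: small black open parts bin, 75 x 60 x 45 mm, loose, beside the fixture. Origin at the centre of its underside.
- screwdriver: Bystander: hand screwdriver lying on the bench beyond the fixture, loose.
- jar: Bystander: small closed jar, 50 mm in diameter and 60 mm tall, loose. Origin at the centre of its underside.
Things that resemble listed ones, but are neither listed nor needed, are in the scene too. There is more than one size of the module; the job needs the middle-sized.

How it is judged (in metres and radians):
On the way, in this order (a step that is already met when the one before it is completed fails the run):
1. the module stands flat between jaw and pad, let go, not yet clamped (z of module in the frame of nest between -0.004 and 0.005 m and x of module in the frame of nest between -0.012 and 0.012 m and y of module in the frame of nest between -0.025 and 0.025 m and angle between the y axis of module and the y axis of fixture, either way round below 0.15 rad and angle between module's own z axis and vertical below 0.08 rad and contact force between module and the fingers below 0.2 N and linear speed of module below 0.02 m/s and contact force between module and jaw below 4 N), for 0.2 s.
2. the jaw has been driven onto the module (z of module in the frame of nest between -0.004 and 0.005 m and x of module in the frame of nest between -0.012 and 0.012 m and y of module in the frame of nest between -0.025 and 0.025 m and angle between the y axis of module and the y axis of fixture, either way round below 0.15 rad and angle between module's own z axis and vertical below 0.08 rad and contact force between module and jaw above 9 N), for 0.2 s.
At the end, for the whole second after the job is handed in: The module rests flat on the plate between jaw and pad (within 12 mm of the nest in x, 25 mm in y, 5 mm in height, within 0.15 rad of the fixture's y axis), at rest, with the jaw pressing on it with 9 to 22 N (all of step 2 and contact force between module and jaw below 22 N and linear speed of module below 0.01 m/s); the robot touches nothing.
It fails at once if the jaw crushes the module (over 40 N) (contact force between module and jaw above 40 N).
It fails at once if the gripper bangs or leans on the guard collar (over 15 N) (contact force between any of the fingers, the arm and collar above 15 N).
It fails at once if the jaw is pushed by the robot (over 15 N) instead of by the knob (contact force between any of the fingers, the arm and jaw above 15 N).
It fails at once if the bin, screwdriver or jar is moved by more than 20 mm (distance of any of bin, screwdriver, jar from where it was at the start of the episode above 0.02 m).
It also fails if it takes over 67 s, if anything falls off the work surface, if the arm or the gripper's body presses on something with over 40 N, if the wrist force passes 120 N, or if a joint passes its speed limit or range.

## Robot

A 6-joint arm with a two-finger parallel gripper is mounted at the origin on the work surface. World frame = base frame: x ahead of the robot, y to its left, z up, the work surface at z = 0. Lengths are in m, angles in degrees, forces in N, time in s.
With the tool pointing down it reaches from about 0.325 to 0.85 m from the base axis. Payload 15.5 kg.
Tool frame: the origin (TCP) lies midway between the tips of the shut fingers; the grasp point (between the pads) lies 19 mm behind it; z points along the fingers, y is the line along which they close (so a half turn about z gives the same grasp; the last joint's range is limited). The gripper opens to 91 mm and grips with 3 to 60 N. Pads are 32 mm wide; open, the fingers measure 118 mm over their backs; the gripper's body (76 mm by 178 mm) begins 60 mm behind the grasp point.
Start: joints at [-80.587, 28.281, 77.091, -0, 74.628, -5.472], TCP at [0.161, -0.604, 0.214] pointing down, gripper open.
Joint ranges: [-166.48, 166.48], [-47.26, 123.95], [12.59, 153.08], [-70.14, 250.14], [6.76, 159.57], [-176.63, 176.63]. Speed limits (degrees/s): [108.29, 108.29, 147.25, 172.46, 172.46, 172.46].

## Interface

Orientations are given as a 3x3 rotation matrix whose columns are the frame's x, y, z axes.
In Python, from bench import ctrl gives the robot as it stands. The module is installed in compiled form; this text tells all that it offers. Calls block until the motion is done:
- ctrl.goto(position, orientation): joint-space move of the TCP to a pose.
- ctrl.move_l(position, vel=0.15, ori=None, contact_N=None): straight line of the TCP; ori=None keeps the orientation; vel is the mean speed in m/s. With contact_N (N) it stops when the force on the tool has changed by that much, and returns True; else False.
- ctrl.movej(angles): joint-space move.
- ctrl.command_gripper(opening): opening from 0.0 (shut) to 1.0 (fully open); the grip force is fixed at half the most; returns when the fingers have stopped.
- ctrl.sleep(seconds).
- ctrl.ik(position, orientation): joint angles nearest the present ones, or None.
- ctrl.read_camera(name): name is "scene" or "top"; returns the picture (384x512x3 uint8, blue, green, red); there is no depth.
- ctrl.camera_params(name): a dict with "fx", "fy", "cx", "cy" (pixels), "D" ([k1, k2, p1, p2, k3] as OpenCV has them; the pictures are not rectified), "pose" (4x4, takes a point from camera to world coordinates). Camera axes: x right, y up, looking along -z (the intrinsics and any distortion apply to the point x, -y, -z); pixel columns grow to the right and rows downward; lengths in m; the calibration is good to about 2 mm. A picture is of the moment at which its call begins. camera_params takes no time and is no camera call.
A pose or a line that the arm cannot do raises ctrl.MotionError and nothing moves.
- ctrl.sign_off(): hands the job in; it is judged then, once.
Readings, each from a call of its own:
- ctrl.current_t(): time.
- ctrl.current_q(): joint angles.
- ctrl.current_dq(): joint speeds.
- ctrl.current_effort(): joint torques, N m.
- ctrl.current_tool_pos(): TCP position.
- ctrl.current_eef_rot(): TCP orientation.
- ctrl.current_contact_force(): force on the tool from outside, world axes, zero at the start.
- ctrl.current_wrist_torque(): the same for the moment, N m.
- ctrl.current_grip_width(): opening from 0.0 (shut) to 1.0 (fully open).
- ctrl.current_grasp_force(): force on a finger pad.
Only numpy, scipy, OpenCV 4.12 (cv2) and the standard library are available. Lean on these libraries where they do the work, as an engineer would, in place of code of your own. Each camera call takes 0.05 s, during which the arm holds its last target. There are 200 camera calls.

## Working session

There is one attempt and no reset: what is moved stays moved. The work goes in short steps, each a Python script; the robot and the scene stay as the last script left them, time stands still between calls to the robot, and variables do not carry over. Pictures are saved under pics/ and viewed, at most 10 in all, crops included, and the job is handed in when it is done.

```bash
mkdir -p pics; ls; python3 - <<'E'
from bench import ctrl
import cv2
for n in("scene","top"):
    im=ctrl.read_camera(n); cv2.imwrite(f"pics/{n}0.png",im)
    print(n,ctrl.camera_params(n))
print(ctrl.current_eef_rot(),ctrl.current_t())
E
```

```text
pics
scene {'fx': 496.6811345303951, 'fy': 496.6811345303951, 'cx': 253.01821124126425, 'cy': 197.1086489370405, 'D': array([0.0049907, 0.       , 0.       , 0.       , 0.       ]), 'pose': array([[-0.19906382, -0.79719886,  0.569954  ,  1.32783918],
       [ 0.97996347, -0.1579411 ,  0.12135155,  0.1267944 ],
       [-0.00672216,  0.58269081,  0.81266613,  1.1300737 ],
       [ 0.        ,  0.        ,  0.        ,  1.        ]])}
top {'fx': 357.1314923035526, 'fy': 357.1314923035526, 'cx': 255.2774186442316, 'cy': 191.08087546202637, 'D': array([-0.11111403,  0.        ,  0.        ,  0.        ,  0.        ]), 'pose': array([[ 0.02018545,  0.98917927, -0.14531659,  0.45385027],
       [-0.99972327,  0.01821352, -0.01488765, -0.02905932],
       [-0.01207983,  0.14557689,  0.98927319,  0.84550374],
       [ 0.        ,  0.        ,  0.        ,  1.        ]])}
[[ 9.66447475e-01  2.56864248e-01 -1.89104849e-04]
 [ 2.56864299e-01 -9.66446860e-01  1.09444920e-03]
 [ 9.83650834e-05 -1.10630195e-03 -9.99999383e-01]] 0.1
```

View pics/top0.png

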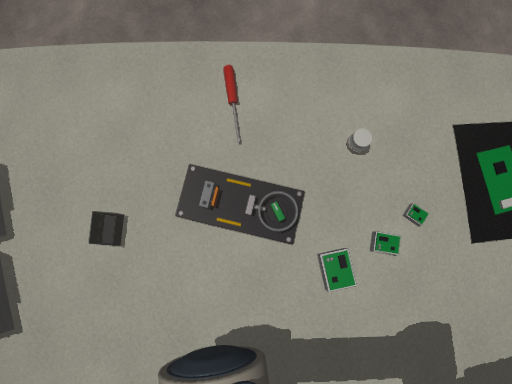

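View pics/scene0.png

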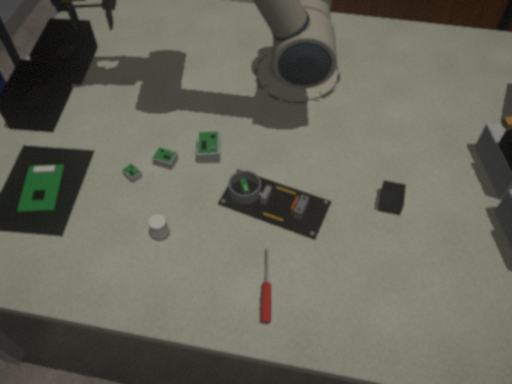

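```bash
cat > h.py <<'E'
import numpy as np, cv2
from bench import ctrl
def cast(name,uv,z):
    p=ctrl.camera_params(name); K=np.array([[p['fx'],0,p['cx']],[0,p['fy'],p['cy']],[0,0,1]])
    n=cv2.undistortPoints(np.asarray(uv,float).reshape(-1,1,2),K,p['D'])[:,0]
    d=np.c_[n[:,0],-n[:,1],-np.ones(len(n))]@p['pose'][:3,:3].T; o=p['pose'][:3,3]
    return (o+d*((z-o[2])/d[:,2])[:,None])[:,:2]
def blobs(name,im,mask,z,amin=20):
    out=[]
    for c in cv2.findContours(mask,cv2.RETR_EXTERNAL,cv2.CHAIN_APPROX_NONE)[0]:
        if cv2.contourArea(c)<amin: continue
        w=cast(name,c[:,0],z)*1000
        (x,y),(a,b),t=cv2.minAreaRect(w.astype(np.float32))
        if a<b: a,b,t=b,a,t+90
        t=(t+90)%180-90
        out.append((*np.round(c[:,0].mean(0)),round(x,1),round(y,1),round(a,1),round(b,1),round(t,1)))
    return out   # px, centre mm, long, short, angle of the long axis deg
def masks(im):
    h,s,v=cv2.split(cv2.cvtColor(im,cv2.COLOR_BGR2HSV))
    m=lambda x:x.astype(np.uint8)*255
    return dict(green=m((h>40)&(h<85)&(s>110)&(v>50)),dark=m(v<75),orange=m((h>5)&(h<18)&(s>150)&(v>80)),
      yellow=m((h>=18)&(h<32)&(s>130)&(v>80)))
E
python3 - <<'E'
from h import *
for n in("top","scene"):
    im=cv2.imread(f"pics/{n}0.png"); M=masks(im)
    k=np.ones((5,5),np.uint8)
    for c,z in(("green",.034),("orange",.043),("yellow",.012)):
        m=cv2.morphologyEx(M[c],cv2.MORPH_CLOSE,k) if c=="green" else M[c]
        for b in blobs(n,im,m,z,8): print(n,c,*map(float,b))
    for b in blobs(n,im,cv2.morphologyEx(M["dark"],cv2.MORPH_CLOSE,k),.012,400): print(n,"dark",*map(float,b))
a=[cv2.resize(cv2.imread(f"pics/{n}0.png")[y:y+100,x:x+130],None,fx=5,fy=5,interpolation=2)[:290*5] for n,x,y in(("top",175,155),)]
b=cv2.resize(cv2.imread("pics/scene0.png")[155:255,210:340],None,fx=5,fy=5,interpolation=2)
cv2.imwrite("pics/t1.png",a[0]);cv2.imwrite("pics/s1.png",b)
E
```

```text
top green 338.0 270.0 397.6 -206.8 77.2 56.8 13.5
top green 387.0 243.0 459.9 -319.7 53.3 38.6 81.2
top green 418.0 214.0 527.0 -394.9 40.0 28.8 57.3
top green 277.0 211.0 528.2 -68.4 43.9 16.4 27.3
top green 498.0 180.0 615.1 -620.1 156.6 103.0 14.3
top orange 214.0 196.0 559.4 75.6 44.9 6.1 -11.9
top yellow 228.0 221.0 503.6 44.6 56.3 7.9 77.2
top yellow 238.0 182.0 597.5 23.7 57.7 8.2 77.7
top dark 244.0 368.0 183.3 26.4 334.7 96.3 -88.2
top dark 336.0 359.0 194.3 -216.0 135.7 97.2 -85.9
top dark 439.0 361.0 201.9 -473.0 354.7 143.2 86.0
top dark 6.0 301.0 302.5 579.0 196.8 60.5 3.4
top dark 106.0 228.0 480.0 337.5 80.4 76.6 87.7
top dark 240.0 204.0 546.1 18.8 284.5 128.8 77.6
top dark 484.0 178.0 615.2 -606.3 296.9 167.7 5.3
scene green 243.0 182.0 513.6 -73.1 20.9 13.9 12.3
scene green 130.0 169.0 531.4 -399.8 25.0 11.0 -66.4
scene green 41.0 188.0 639.0 -619.8 159.4 101.1 14.6
scene green 162.0 154.0 459.2 -325.4 38.2 26.4 -87.0
scene green 207.0 141.0 386.6 -208.5 67.5 48.6 12.2
scene orange 294.0 202.0 561.4 75.4 39.9 6.1 -13.1
scene yellow 273.0 216.0 595.7 24.1 55.5 8.5 76.9
scene yellow 286.0 190.0 501.6 44.7 55.1 8.7 78.3
scene yellow 509.0 120.0 103.1 675.9 33.8 17.8 -5.3
scene dark 173.0 361.0 1039.5 -127.9 882.5 116.9 -89.9
scene dark 391.0 197.0 469.2 331.7 105.9 70.9 -2.9
scene dark 275.0 204.0 548.7 18.7 284.5 134.7 77.4
scene dark 43.0 189.0 626.6 -635.0 296.2 221.5 5.9
scene dark 500.0 172.0 277.5 607.5 708.2 122.1 -5.3
scene dark 424.0 10.0 -400.1 413.6 712.1 192.5 -79.3
scene dark 145.0 59.0 29.5 -504.2 1265.7 691.1 -79.0
```

View pics/t1.png

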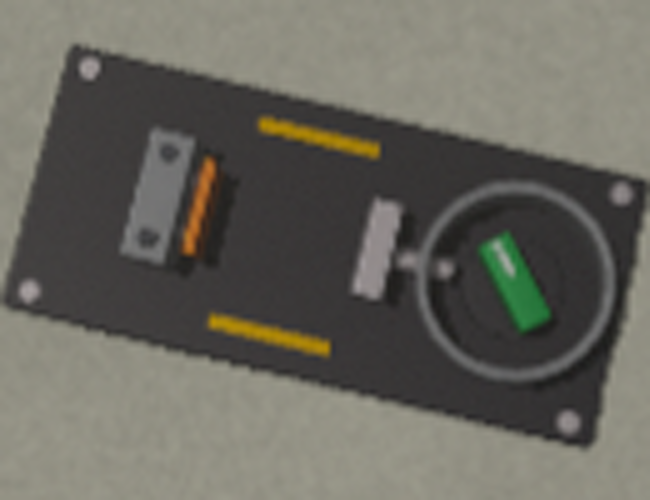

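```bash
cat >> h.py <<'E'
FY=np.radians(77.5); fy=np.array([np.cos(FY),np.sin(FY)]); fx=np.array([fy[1],-fy[0]])
NEST=np.array([.5497,.0338])
KNOB=NEST-.105*fy
def R(th):  # tool down, closing line at th degrees
    t=np.radians(th); y=np.array([np.cos(t),np.sin(t),0]); z=np.array([0,0,-1.])
    return np.c_[np.cross(y,z),y,z]
E
python3 - <<'E'
from h import *
for n,lo in(("scene",60),("scene",85),("top",60),("top",85)):
    im=cv2.imread(f"pics/{n}0.png"); h,s,v=cv2.split(cv2.cvtColor(im,cv2.COLOR_BGR2HSV))
    m=((h>40)&(h<90)&(s>lo)).astype(np.uint8)*255
    m=cv2.morphologyEx(m,cv2.MORPH_CLOSE,np.ones((7,7),np.uint8))
    for b in blobs(n,im,m,.034,40):
        if abs(b[3]+320)<30: print(n,lo,*map(float,b))
for nm,p,ths in(("mod",[.46,-.32],(-8.8,171.2)),("nest",NEST,(-12.5,167.5)),("knob",KNOB,(117.6,-62.4,117.6-80,-62.4-80))):
    for t in ths: 
        q=ctrl.ik([*p,.05],R(t)); print(nm,t,None if q is None else np.round(q,1))
E
```

```text
scene 60 164.0 154.0 459.3 -320.5 53.0 39.9 80.7
scene 85 164.0 155.0 459.8 -320.8 47.6 34.1 83.7
top 60 387.0 243.0 459.5 -320.3 55.4 39.5 80.3
top 85 387.0 243.0 459.7 -320.1 54.2 38.9 81.1
mod -8.8 [-40.9  35.3  95.8  -0.   49.  -32.1]
mod 171.2 [-40.9  35.3  95.8  -0.   49.  147.9]
nest -12.5 [-2.7 34.7 97.2 -0.  48.1  9.8]
nest 167.5 [  -2.7   34.7   97.2   -0.    48.1 -170.2]
knob 117.6 [ -13.9   33.7   99.9   -0.    46.4 -131.5]
knob -62.4 [-13.9  33.7  99.9  -0.   46.4  48.5]
knob 37.599999999999994 [-13.9  33.7  99.9  -0.   46.4 -51.5]
knob -142.4 [-13.9  33.7  99.9  -0.   46.4 128.5]
```

```bash
python3 - <<'E'
from h import *
m=[.4596,-.3203]
ctrl.goto([*m,.12],R(-9.2))
print(ctrl.move_l([*m,.007],vel=.12,contact_N=8))
ctrl.command_gripper(0.)
print(ctrl.current_grip_width()*91,ctrl.current_grasp_force(),ctrl.current_tool_pos(),ctrl.current_t())
ctrl.move_l([*m,.10],vel=.15)
p=NEST+.002*fy
ctrl.goto([*p,.10],R(-12.5))
print(ctrl.current_grip_width()*91,ctrl.current_grasp_force(),ctrl.current_t())
ctrl.move_l([*p,.026],vel=.1)
print(ctrl.move_l([*p,.016],vel=.02,contact_N=4),ctrl.current_tool_pos())
ctrl.command_gripper(.72)
ctrl.move_l([*p,.14],vel=.15)
q=p-.3*fx
ctrl.goto([*q,.2],R(-12.5))
for n in("top","scene"): cv2.imwrite(f"pics/{n}2.png",ctrl.read_camera(n))
print(ctrl.current_t())
for n in("top","scene"):
    im=cv2.imread(f"pics/{n}2.png"); h,s,v=cv2.split(cv2.cvtColor(im,cv2.COLOR_BGR2HSV))
    k=cv2.morphologyEx(((h>40)&(h<90)&(s>60)).astype(np.uint8)*255,cv2.MORPH_CLOSE,np.ones((7,7),np.uint8))
    for b in blobs(n,im,k,.046,40): 
        if abs(b[3])<150: d=np.array(b[2:4])-NEST*1000; print(n,*map(float,b),"fix xy",d@fx,d@fy)
cv2.imwrite("pics/t2.png",cv2.resize(cv2.imread("pics/top2.png")[155:255,175:305],None,fx=5,fy=5,interpolation=2))
E
```

```text
False
45.81840166149493 29.98052179813385 [ 0.45958003 -0.32030803  0.00701797] 3.5083
45.68059303232443 29.979905784130096 5.65
True [0.5503947  0.03576354 0.01856281]
9.6917
top 277.0 211.0 526.9 -67.4 45.2 17.2 27.3 fix xy -0.3558600317984215 -103.73597911832599
top 232.0 200.0 550.3 35.4 53.3 39.0 77.4 fix xy 0.23947422197101725 1.6919373797547614
scene 280.0 196.0 548.8 34.6 53.9 42.4 76.3 fix xy -1.051818097558401 0.5862411531516631
scene 244.0 186.0 533.7 -66.2 53.3 23.7 27.2 fix xy 6.0232252798914665 -101.09263453500296
scene 328.0 36.0 -161.4 91.5 72.7 50.7 12.8 fix xy -706.7326563872131 -97.57792986056478
```

View pics/t2.png

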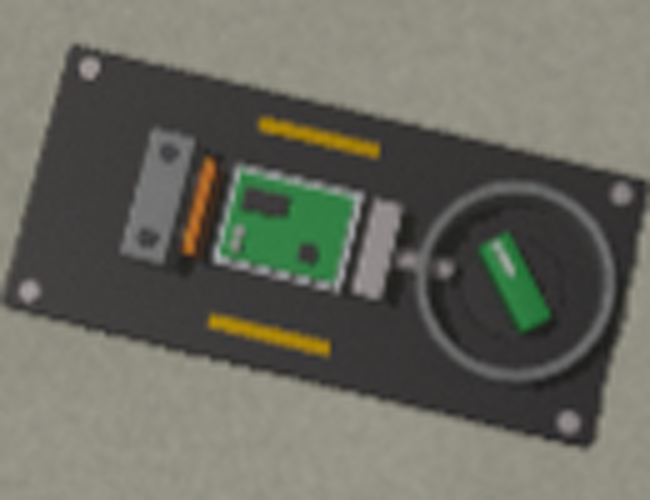

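```bash
python3 - <<'E'
from h import *
ctrl.command_gripper(.28)
ctrl.goto([*KNOB,.13],R(-62.4))
print(ctrl.current_tool_pos(),KNOB)
print(ctrl.move_l([*KNOB,.075],vel=.12), ctrl.move_l([*KNOB,.021],vel=.05,contact_N=5),ctrl.current_tool_pos())
ctrl.command_gripper(0.)
print("w",ctrl.current_grip_width()*91,ctrl.current_grasp_force(),ctrl.current_contact_force(),ctrl.current_t())
q0=np.array(ctrl.current_q()); a=0; L=[]
while a<1.40:
    a+= .1 if a<.29 else .04
    q=q0.copy(); q[5]+=np.degrees(a); ctrl.movej(q); ctrl.sleep(.15)
    M=np.mean([ctrl.current_wrist_torque()[2] for _ in range(3)])
    L.append((a,M,np.radians(ctrl.current_q()[5]-q0[5])))
    base=[m for x,m,_ in L if .3<x<.5]
    if a>.5 and abs(M)-abs(np.median(base))>.13: break
for l in L: print("%.3f %.3f %.3f"%l)
print(ctrl.current_t(),ctrl.current_contact_force(),ctrl.current_grip_width()*91)
E
```

```text
[ 0.52618722 -0.06781488  0.13036776] [ 0.52697384 -0.06871108]
False False [ 0.52717144 -0.06874556  0.0212717 ]
w 15.808254598813804 29.999629855155945 [ 0.35737878 -1.13928342  3.46753713] 13.8333
0.100 -0.257 0.098
0.200 -0.218 0.197
0.300 -0.224 0.297
0.340 -0.296 0.339
0.380 -0.268 0.379
0.420 -0.285 0.419
0.460 -0.308 0.459
0.500 -0.270 0.499
0.540 -0.260 0.539
0.580 -0.323 0.579
0.620 -0.319 0.618
0.660 -0.280 0.658
0.700 -0.324 0.698
0.740 -0.280 0.738
0.780 -0.282 0.778
0.820 -0.262 0.818
0.860 -0.316 0.858
0.900 -0.260 0.898
0.940 -0.331 0.938
0.980 -0.234 0.978
1.020 -0.185 1.018
1.060 -0.121 1.057
1.100 -0.002 1.097
1.140 0.105 1.137
1.180 0.267 1.177
1.220 0.538 1.217
24.2333 [-0.09772089  2.29656279  5.87414763] 15.83764041919232
```

```bash
cat >> h.py <<'E'
def pics(tag):
    for n in("top","scene"): cv2.imwrite(f"pics/{n}{tag}.png",ctrl.read_camera(n))
def meas(tag):
    for n in("top","scene"):
        im=cv2.imread(f"pics/{n}{tag}.png"); h,s,v=cv2.split(cv2.cvtColor(im,cv2.COLOR_BGR2HSV))
        reg=np.zeros(h.shape,bool)
        if n=="top": reg[160:245,180:300]=1
        else: reg[165:240,215:335]=1
        def cen(w): 
            y,x=np.nonzero(w); ww=w[y,x]; p=np.array([(x*ww).sum(),(y*ww).sum()])/ww.sum()
            d=cast(n,p,.043)[0]-NEST; return np.round([d@fx*1000,d@fy*1000],2)
        b,g,r=[c.astype(float) for c in cv2.split(im)]
        o=np.clip(r-g-25,0,None)*((h<17)|(h>175))*reg   # soft orange weight
        gr=np.clip(g-np.maximum(r,b)-15,0,None)*reg; x=np.arange(512)[None,:]
        split=252 if n=="top" else 264
        mod=gr*((x<split) if n=="top" else (x>split))
        k=((h>40)&(h<90)&(s>90)&reg&~((x<split) if n=="top" else (x>split))).astype(np.uint8)*255
        print(tag,n,"orange",cen(o),"module",cen(mod) if mod.sum() else None,"knob",[float(t[6]) for t in blobs(n,im,k,.042)])
E
python3 - <<'E'
from h import *
q=np.array(ctrl.current_q()); q[5]-=np.degrees(.117)
ctrl.movej(q); ctrl.sleep(.15)
print("M",ctrl.current_wrist_torque()[2])
ctrl.command_gripper(.28)
p=ctrl.current_tool_pos(); ctrl.move_l([p[0],p[1],.14],vel=.12)
d=NEST+.002*fy-.3*fx
ctrl.goto([*d,.2],R(-12.5))   # same place as for picture 2
pics("3"); print(ctrl.current_t())
for t in "023": meas(t)
E
```

```text
M 0.5793061051388099
27.7083
0 top orange [ 0.37 43.  ] module None knob [27.2]
0 scene orange [ 2.07 43.47] module None knob [27.1]
2 top orange [ 0.35 43.01] module [ 0.12 -0.25] knob [27.3]
2 scene orange [ 1.91 43.62] module [-1.57 -2.94] knob [23.6]
3 top orange [ 0.63 44.93] module [ 0.21 10.08] knob [-34.6]
3 scene orange [ 1.56 45.63] module [-1.54  7.64] knob [-16.5]
```

```bash
python3 - <<'E'
from h import *
for n in("top","scene"):
    p=ctrl.camera_params(n); K=np.array([[p['fx'],0,p['cx']],[0,p['fy'],p['cy']],[0,0,1]])
    C=np.diag([1,-1,-1])@np.linalg.inv(p['pose'])[:3]
    ys=np.arange(34,56,1.); xs=np.linspace(-17,17,30)
    G=np.array([[*(NEST+x/1000*fx+y/1000*fy),.043,1] for y in ys for x in xs])@C.T
    uv=cv2.projectPoints(G,np.zeros(3),np.zeros(3),K,p['D'])[0][:,0].astype(np.float32)
    for t in"23":
        im=cv2.imread(f"pics/{n}{t}.png").astype(np.float32)
        v=cv2.remap(im,uv[:,0].reshape(len(ys),-1),uv[:,1].reshape(len(ys),-1),cv2.INTER_LINEAR)
        print(n,t,[int(a) for a in (v[...,2]-v[...,0]).mean(1)])
E
cp pics/top3.png /tmp/; python3 -c "
import cv2,numpy as np
f=lambda n,t,x,y:cv2.resize(cv2.imread(f'pics/{n}{t}.png')[y:y+50,x:x+65],None,fx=6,fy=6,interpolation=0)
cv2.imwrite('pics/cmp.png',np.vstack([np.hstack([f('top',t,195,170) for t in '23']),np.hstack([f('scene',t,265,180) for t in '23'])])[:600])"
```

```text
top 2 [3, 9, 17, 26, 32, 43, 68, 100, 121, 129, 125, 107, 74, 42, 19, 7, 3, 1, 1, 0, 0, 0]
top 3 [-7, -10, -12, -15, -14, -11, -2, 17, 51, 89, 116, 127, 119, 94, 60, 32, 13, 4, 1, 0, 0, 0]
scene 2 [5, 7, 11, 17, 26, 36, 48, 58, 65, 69, 69, 66, 60, 51, 41, 31, 22, 15, 10, 7, 5, 4]
scene 3 [-1, 0, 1, 5, 10, 17, 26, 35, 45, 54, 62, 66, 66, 61, 53, 43, 32, 22, 15, 10, 6, 4]
```

View pics/cmp.png

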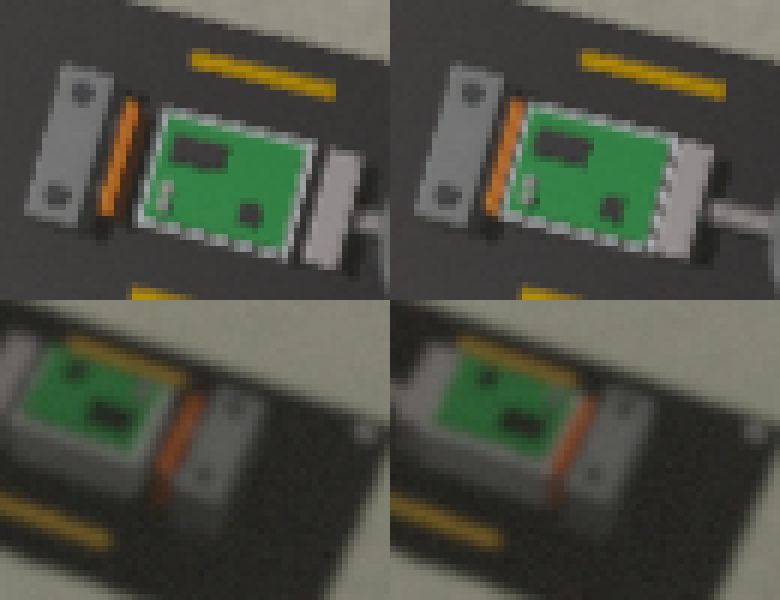

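```bash
python3 -c "
from bench import ctrl
print(ctrl.sign_off(),ctrl.current_t())"
```

```text
the job is handed in; nothing more can be done
the job is handed in; nothing more can be done
```

The middle-sized module is set flat and in line on the fixture, released and clamped, and the job is handed in. I estimate the clamping force at about 15 N, give or take 3 N: the pad's shift in the images suggests 9 to 16 N and the torque readings 13 to 21 N. My torque check missed the nip, so I turned the knob about 0.12 rad too far (25 to 30 N by angle) before backing off, and the hand-in gave no verdict.

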